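Quick spin in the bench microcentrifuge

TASK

Give the tubes in the white microcentrifuge a short spin: first switch its power rocker on, then push the open lid down until it snaps shut, and then press the round short-spin key fully down and keep it there, because the rotor runs only while that key is held: your program finishes while still holding it down. All of this is pressing with the fingertips: do not swing the lid farther open, press the square keys, or press the round key before the power is on and the lid is shut. Leave the things standing round the machine where they are, neither pushed away nor picked up.

Things in the scene. Friction and masses are not known exactly. Their poses are not given: they have to be found in the camera images.
- centrifuge: white microcentrifuge, fixed to the bench, 270 mm deep (its x), 220 wide (y), 120 high with the lid shut. Origin: centre of its underside, on the bench; x points from its front to its back, y to its left seen from the robot, z up. Front part (x -130 to -40 mm): a console rising to the back at 15 degrees. Behind it (x -40 to 140 mm) the case is 100 mm high and holds the rotor under the lid
- console: the sloping console, 93 x 220 mm, fixed to the centrifuge. Origin: centre of its face, 74 mm above the bench; z is its outward normal. On it, in its x, y (mm): rocker (0, 75), square keys (-18, 25) and (-18, -20), round key (-18, -65), flat display (21, -20), fixed black dial 22 mm across and 14 high (24, -85)
- power_rocker (a joint): dark grey two-position rocker switch, 30 mm front to back, 22 wide, in a black bezel 40 x 31 mm, 2.5 high. 0 rad = off: its far end (towards the lid) stands 11 mm above the console face. 0.4 = on: far half down, parallel with the console, 5 mm above it, and the near end stands up. An over-centre spring snaps it to either end past 0.2; it takes about 3.5 N on the raised end
- rocker_far_end (a point): on the top of the rocker's far half, 13.5 mm behind the pivot (1.5 mm from its far edge), moving with the rocker: pressing this end down switches on. The z axis leans with the rocker
- lid (a joint): lid, white frame with clear window, 175 mm deep, 190 wide, 16 thick, a 64 mm wide lip at the middle of its front edge, hinged along its back edge. 0 rad = shut, grows as it opens; 0.6 to 0.85 at the start. Stiff hinge: it stays where left. At 0.06 rad it meets a spring catch; past 0.03 it snaps down to 0 and is held. Near its front edge it takes 1 to 2 N to swing, 5 to 7 N to snap shut
- lid_press (a point): point on the top (outer) face of the lid, mid width, 150 mm from the hinge axis and 18 mm above it when shut, 17 mm behind the lid's front edge (the lip stands 13 mm farther out); moves with the lid: the place to push. Rigid all round
- lid_hinge (a point): middle of the lid's hinge axis, 125 mm behind the centrifuge's origin and 102 mm above the bench; the axis runs along the centrifuge's y
- short_key (a joint): the round short-spin key, white, 20 mm across, standing 6 mm out of the console. Travel in m along the console's normal: 0 = up, 0.004 = fully down; it springs back when let go. 1.8 N starts it, 4.5 N holds it fully down
- short_key_top (a point): centre of the top of the round key, moving with it; z is the console's normal, out of the console (up and leaning 15 degrees to the front)
- start_key (a joint): the square key next to the round one, 17 x 17 mm, standing 6 mm out, centre 45 mm to the left of the round key; 0 = up, 0.004 = fully down, same spring: not to be pressed
- start_key_top (a point): centre of the top of that square key
- open_key (a joint): the other square key, 17 x 17 mm, 90 mm to the left of the round key and about 50 mm from the rocker; 0 = up, 0.004 = fully down: not to be pressed
- open_key_top (a point): centre of the top of that other square key
- tube_rack: blue tube rack with small white tubes, 60 x 110 x 45 mm high, loose, standing at the left of the centrifuge; origin at the centre of its underside. Bystander
- reagent_bottle: amber bottle with a black cap, 44 mm across, 82 mm high, loose, standing at the right of the console; origin at the centre of its underside. Bystander
- tip_box: grey pipette-tip box with a clear cover, 115 x 80 x 71 mm high, loose, at the right of the centrifuge's back part; origin at the centre of its underside. Bystander
- pipette: white and grey micropipette, about 280 mm long and 38 mm high, lying loose on the bench in front of the console, across it; origin on the bench near its middle, x along it towards its tip. Bystander

How it is judged:
By the outcome, as a careful person would: the job done as asked, in the order asked, and still so for the second after the job is handed in, while the arm keeps its last pose, push and grip.
It also fails if it takes over 40 s, if anything falls off the work surface, if the arm or the gripper's body presses on something with over 40 N, if the wrist force passes 120 N, or if a joint passes its speed limit or range.

ROBOT

A 6-joint arm with a two-finger parallel gripper is mounted at the origin on the work surface. World frame = base frame: x ahead of the robot, y to its left, z up, the work surface at z = 0. Lengths are in mm, angles in rad, forces in N, time in s.
With the tool pointing down it reaches from about 275 to 750 mm from the base axis. Payload 10.2 kg.
Tool frame: the origin (TCP) lies midway between the tips of the shut fingers; the grasp point (between the pads) lies 19 mm behind it; z points along the fingers, y is the direction in which the jaws open and shut (so a half turn about z gives the same grasp; the last joint's range is limited). The gripper opens to 85 mm and grips with 20 to 120 N. Pads are 22 mm wide; open, the fingers measure 114 mm over their backs; the gripper's body (76 mm by 85 mm) begins 54 mm behind the grasp point. The pads swing forward as they close: fully open they stand 13 mm farther back than shut.
Start: joints at [-1.521, 0.313, 1.498, -0, 1.331, -0.223], TCP at [141.437, -505.595, 231.294] pointing down, gripper open.
Joint ranges: [-2.94, 2.94], [-0.97, 2.17], [0.19, 2.56], [-1.23, 4.37], [0.02, 3.11], [-2.88, 2.88]. Speed limits (rad/s): [2.39, 2.39, 3.01, 3.14, 3.14, 3.14].

INTERFACE

Orientations are given as a unit quaternion [w, x, y, z].
In Python, from rig import sense, capture, finish_job, search_frame, trace gives the robot as it stands.
- The arm moves only by the tool arm_command, never from a script. Its argument "steps" is one flat list of numbers, 5 for each row, row after row: the shift along the world's x, y, z in units of 50 mm (1.0 is 50 mm), then the turn about the world's z in units of 5 degrees (1.0 is 5 degrees), then the opening in per cent of the stroke, from 0 (shut) to 100 (fully open). In form: [dx, dy, dz, twist, fingers, dx, dy, dz, twist, fingers, ...]. A call has 1 to 5 rows; each row shifts and turns the commanded pose from where the row before left it; what a row does not reach is not made up. A row lasts 1/8 s, in which the tool goes at most 62.5 mm and 10.7 degrees, less where a joint would pass 70% of its speed; a pose out of reach is approached as far as the arm can. A call is refused whole if a number of a shift passes 1 or a number of a turn 1, either way. A call with a gripper value outside its range is refused whole. The fingers move at their own pace and stop on an object; "grip_force" is the grip in N (left out, the last holds). Time passes only in rows, so rows that do not move let the fingers close. It gives the time, the measured TCP pose, the force and the opening at its end, in the units of the state.
- sense(): the state, without advancing time (a new reading comes with each control period).
- capture(name): name is "scene" or "top"; returns a dict with "frame" (480x640x3 uint8, blue, green, red), "fov_y" (degrees; the focal length in pixels is half the picture's height over the tangent of half this angle, whatever the lens; pixels are square), "cx", "cy" (the principal point, pixels), "extrinsics" (4x4, takes a point from world to camera coordinates). Camera axes: x right, y down, z forward; pixel columns grow to the right and rows downward; lengths in mm; the calibration is good to about 2 mm. A picture is of the moment at which its call begins. There is no depth.
- finish_job(): hands the job in, once; it reports no verdict.
Trained networks look in a picture, given as the dict that the camera call returned (one of the last four; its "shot" number tells which), for a name from the list of things; names that differ only in an ending like _2 or _b are one class to them, and where a whole thing is asked for, a point or a joint stands for the part that bears it (a point fixed in the world has none). Each returns a list of dicts, best first, with "score" (0 to 1); they miss things now and then, are a little off and sometimes report something else, mostly with a low value. They report only what shows in the picture. A call takes as long as a camera call.
- search_frame(picture, target): "point" ([x, y, z] in mm, in world coordinates, good to about 4 mm: the middle of the surface that is visible of it).
- trace(picture, target): "mask" (480x640 bool, what is visible of it).
The state is a dict: "time_s": time; "joints": joint angles; "dq": joint speeds; "tau": joint torques, N m; "eef_pos": TCP position; "ee_rot": TCP orientation; "force": force on the tool from outside, world axes, zero at the start; "wrist_torque": the same for the moment, N m; "grip_width": opening from 0.0 (shut) to 1.0 (fully open).
Only numpy, scipy, OpenCV 4.12 (cv2) and the standard library are available. Lean on these libraries where they do the work, as an engineer would, in place of code of your own. Each camera call takes 0.05 s, during which the arm holds its last target. There are 200 camera calls.

## Working session

There is one attempt and no reset: what is moved stays moved. The work goes in short steps, Python scripts to look and compute and a tool call to move; the robot and the scene stay as the last step left them, time stands still between calls to the robot, and variables do not carry over. Pictures are saved under pics/ and viewed, on a budget of 10 in all, crops included, one or two more only if the job needs it, and the job is handed in when it is done.

Besides the shell and the picture viewer there is one more tool, called as name(argument=value, ...), one argument or row to a line, values as JSON. arm_command: Moves the arm, as the interface text tells. Its arguments: {"type":"object","properties":{"steps":{"type":"array"},"grip_force":{"type":"number"}},"required":["steps"]}

```bash
mkdir -p pics; ls; cat > h.py <<'E'
import numpy as np, cv2
from rig import *
def proj(c,P):
    E=np.array(c["extrinsics"]);p=E[:3,:3]@np.array(P,float)+E[:3,3]
    f=240/np.tan(np.radians(c["fov_y"])/2)
    return p[0]/p[2]*f+c["cx"],p[1]/p[2]*f+c["cy"]
E
python3 - <<'E'
from h import *
s=sense();print({k:np.round(v,3) for k,v in s.items()})
for n in("scene","top"):
    c=capture(n);cv2.imwrite(f"pics/{n}0.png",c["frame"]);print(n,c["fov_y"],c["cx"],c["cy"],np.round(c["extrinsics"],3).tolist())
    for t in["centrifuge","console","rocker_far_end","lid_press","lid_hinge","short_key_top","start_key_top","open_key_top","tube_rack","reagent_bottle","tip_box","pipette","power_rocker"]:
        r=search_frame(c,t);print(t,[(np.round(d["point"],1).tolist(),round(d["score"],2),np.round(proj(c,d["point"])).tolist()) for d in r[:2]])
E
```

```text
pics
{'time_s': np.float64(0.0), 'joints': array([-1.521,  0.313,  1.498,  0.   ,  1.331, -0.223]), 'dq': array([ 0.001,  0.   , -0.   , -0.001, -0.002, -0.001]), 'tau': array([-1.0000e-03, -4.1227e+01, -2.5974e+01, -0.0000e+00,  4.0000e-03,
        0.0000e+00]), 'eef_pos': array([ 141.431, -505.329,  230.732]), 'ee_rot': array([-0.001,  0.991,  0.136,  0.   ]), 'force': array([ 0.012,  0.617, -0.269]), 'wrist_torque': array([-0.035, -0.036, -0.028]), 'grip_width': np.float64(1.003)}
scene 42.72635363244797 321.15634113660633 241.38607114198098 [[0.712, 0.702, -0.012, -440.577], [0.521, -0.54, -0.661, -215.056], [-0.47, 0.465, -0.75, 1400.514], [0.0, 0.0, 0.0, 1.0]]
centrifuge [([663.3, 24.6, 116.6], 0.98, [350.0, 266.0]), ([494.0, 46.7, 78.4], 0.34, [290.0, 223.0])]
console [([500.8, 14.7, 69.4], 0.62, [280.0, 237.0])]
rocker_far_end []
lid_press [([679.3, 55.5, 178.2], 0.84, [372.0, 236.0]), ([677.9, -142.3, 69.7], 0.53, [284.0, 349.0])]
lid_hinge [([663.0, 23.5, 118.6], 0.72, [350.0, 265.0]), ([677.0, -142.7, 70.1], 0.54, [283.0, 349.0])]
short_key_top [([495.1, 85.8, 72.3], 0.57,
[... 618 characters left out ...]
]
console [([509.2, 67.0, 77.5], 0.64, [304.0, 268.0]), ([662.0, 67.3, 189.6], 0.2, [301.0, 174.0])]
rocker_far_end [([511.3, 143.7, 84.0], 0.65, [264.0, 267.0])]
lid_press [([661.9, 64.5, 192.0], 0.89, [302.0, 173.0])]
lid_hinge [([602.3, 68.9, 95.3], 0.69, [303.0, 218.0])]
short_key_top [([496.4, 2.0, 70.7], 0.61, [338.0, 274.0])]
start_key_top [([494.6, 49.3, 77.0], 0.66, [314.0, 275.0])]
open_key_top []
tube_rack [([619.3, 273.4, 41.6], 0.75, [203.0, 216.0])]
reagent_bottle [([497.1, -116.0, 56.5], 0.59, [398.0, 274.0])]
tip_box [([657.3, -133.0, 70.2], 0.94, [405.0, 192.0])]
pipette [([406.4, 42.2, 21.1], 0.95, [318.0, 322.0])]
power_rocker [([512.1, 140.8, 82.2], 0.65, [265.0, 266.0])]
```

```bash
python3 - <<'E'
import cv2
a=cv2.imread("pics/top0.png")[130:350,180:440];cv2.imwrite("pics/t0c.png",cv2.resize(a,None,fx=3,fy=2.7,interpolation=2)[:600,:800])
a=cv2.imread("pics/scene0.png")[150:380,190:480];cv2.imwrite("pics/s0c.png",cv2.resize(a,None,fx=2.6,fy=2.6,interpolation=2))
E
```

```text
(no output)
```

View pics/t0c.png

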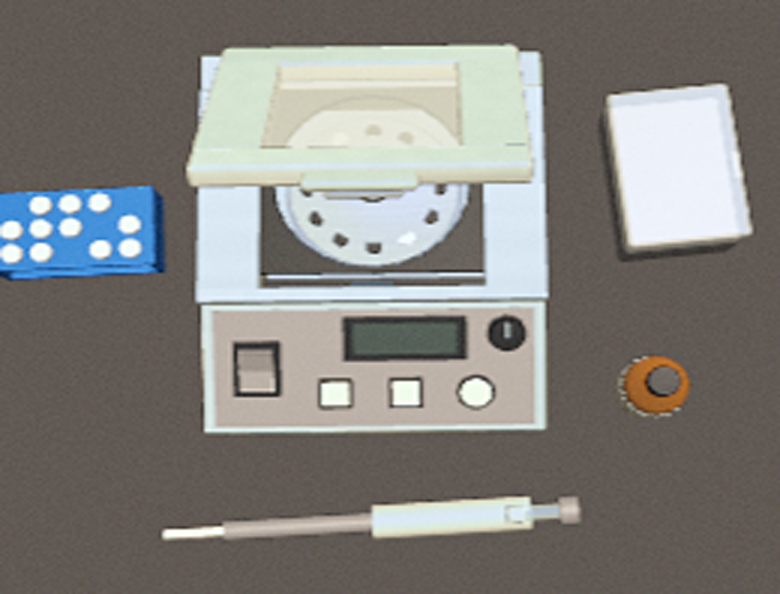

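View pics/s0c.png

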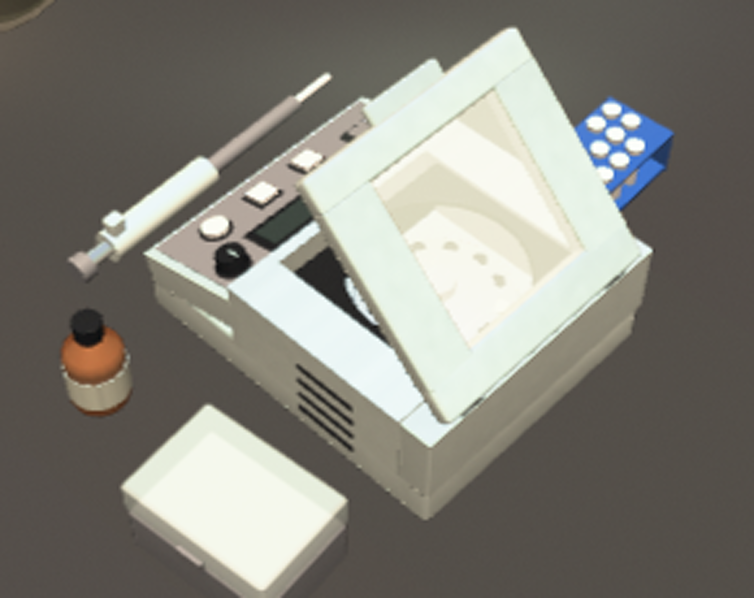

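```bash
cat >> h.py <<'E'
from scipy.optimize import least_squares
s15,c15=np.sin(np.radians(15)),np.cos(np.radians(15))
def con(u,v,w): return np.array([-85+u*c15-w*s15,v,74+u*s15+w*c15])
def lid(r,v,h,th): # r from hinge to the front, h above the hinge when shut
    return np.array([125-r*np.cos(th)+h*np.sin(th),v,102+r*np.sin(th)+h*np.cos(th)])
def W(q,p):
    c,s=np.cos(q[2]),np.sin(q[2]); return np.array([q[0]+c*p[0]-s*p[1],q[1]+s*p[0]+c*p[1],p[2]])
E
python3 - <<'E'
from h import *
T,S=capture("top"),capture("scene")
K=[con(-18,-65,6),con(-18,-20,6),con(-18,25,6),con(24,-85,14)]
obs=[(T,K[0],338.7,275.2),(T,K[1],315,275.6),(T,K[2],291.7,275.9),(T,K[3],348.7,253),
(S,K[0],272.7,237.7),(S,K[1],291.5,224.2),(S,K[2],307.7,211.5),(S,K[3],279.6,248)]
L=[(S,95,388.8,161.5),(S,-95,306.5,221)]
def f(q):
    r=[]
    for c,p,u,v in obs: a=proj(c,W(q,p)); r+=[a[0]-u,a[1]-v]
    for c,y,u,v in L: a=proj(c,W(q,lid(167,y,18,q[3]))); r+=[a[0]-u,a[1]-v]
    return r
o=least_squares(f,[600,65,0,.7],x_scale=[10,10,.1,.1],loss='soft_l1');q=o.x
print(q.round(4),np.round(f(q),1));np.save("q.npy",q)
for n,p in dict(key=K[0],start=K[1],open=K[2],dial=K[3],rocker=con(0,75,5),rfar=con(13.5,75,10.5),bezfar=con(20,75,2.5),press=lid(150,0,18,q[3]),lip=lid(180,0,18,q[3]),hinge=lid(0,0,0,0),shutpress=lid(150,0,18,0)).items(): print(n,W(q,p).round(1))
E
```

```text
[5.993344e+02 6.650430e+01 1.200000e-03 7.868000e-01] [-0.1 -0.6  0.1 -0.7 -0.1 -0.7  0.4  0.3  0.2 -0.4 -0.6  0.   0.5  0.1
 -1.  -0.2 -0.1 -1.4 -0.  -0.3]
key [495.5   1.4  75.1]
start [495.4  46.4  75.1]
open [495.4  91.4  75.1]
dial [534.  -18.6  93.7]
rocker [513.  141.4  78.8]
rfar [524.6 141.4  87.6]
bezfar [532.9 141.4  81.6]
press [631.2  66.5 220.9]
lip [610.   66.5 242.2]
hinge [724.3  66.6 102. ]
shutpress [574.3  66.5 120. ]
```

Top crop: the rocker is at (257,369), the square keys at (335,394) and (405,393), and the round key at (476,392). The lid is open and nothing is in the way. The scene crop shows the lid's front corners at (517,30) and (303,185). The pose fit leaves residuals under 1.5 px and agrees with the networks.

arm_command(
  steps=[0.58,1,0,-1,0,0.58,1,0,-1,0,0.58,1,0,-1,0,0.58,1,0,-0.12,0,0.58,1,0,0,0],
  grip_force=40,
)

```text
time_s: 2.12
eef_pos: [287.0, -254.0, 231.5]
ee_rot: [0.0, 1.0, -0.0, 0.0]
force: [0.4, 0.2, 0.2]
grip_width: -0.002
```

arm_command(
  steps=[0.58,1,0,0,0,0.58,1,0,0,0,0.58,1,0,0,0,0.58,1,0,0,0,0.58,1,0,0,0],
)

```text
time_s: 2.75
eef_pos: [432.2, -3.7, 231.6]
ee_rot: [0.0, 1.0, 0.0, 0.0]
force: [0.7, -1.3, 0.5]
grip_width: -0.001
```

arm_command(
  steps=[0.58,1,0,0,0,0.58,1,0,0,0,0.58,0.9,0,0,0,0,0,0,0,0,0,0,0,0,0],
)

```text
time_s: 3.38
eef_pos: [518.1, 139.0, 231.1]
ee_rot: [0.0, 1.0, 0.0, -0.0]
force: [0.2, -0.3, 0.5]
grip_width: -0.002
```

arm_command(
  steps=[0.02,0.05,-0.9,0,0,0,0,-0.9,0,0,0,0,-0.8,0,0,0,0,0,0,0,0,0,0,0,0],
)

```text
time_s: 4.0
eef_pos: [520.3, 141.3, 103.3]
ee_rot: [-0.0, 1.0, -0.0, 0.001]
force: [0.7, 0.6, 0.9]
grip_width: 0.002
```

```bash
python3 - <<'E'
from h import *
c=capture("top");s=capture("scene")
a=cv2.resize(c["frame"][200:310,230:380],None,fx=3,fy=3);b=cv2.resize(s["frame"][120:300,220:400],None,fx=2.5,fy=2.5)
p=np.zeros((450,900,3),np.uint8)[:, :800];p=np.zeros((450,800,3),np.uint8)
b=cv2.resize(b,(350,350));p[:330,:450]=a;p[:350,450:]=b;cv2.imwrite("pics/r1.png",p);print(sense()["eef_pos"])
E
```

```text
[520.37231971 141.63328792 103.31750089]
```

View pics/r1.png

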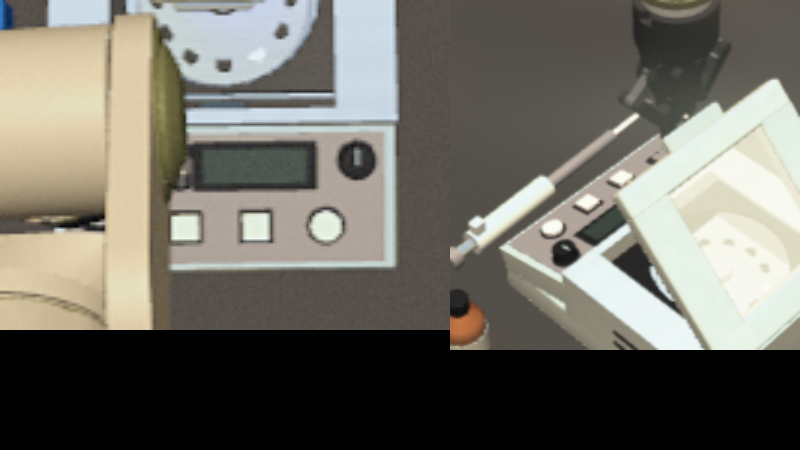

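Fingers stand above the rocker at about (655,140) in the right-hand panel, clear of the lid. Next I press down in small steps.

arm_command(
  steps=[0,0,-0.24,0,0,0,0,-0.06,0,0,0,0,-0.04,0,0],
)

```text
time_s: 4.47
eef_pos: [521.1, 141.9, 85.3]
ee_rot: [-0.0, 1.0, 0.0, 0.002]
force: [1.7, -0.4, 2.0]
grip_width: 0.003
```

arm_command(
  steps=[0,0,-0.03,0,0,0,0,-0.03,0,0],
)

```text
time_s: 4.72
eef_pos: [519.9, 142.0, 82.4]
ee_rot: [0.0, 1.0, 0.0, 0.001]
force: [-4.7, -0.3, 20.4]
grip_width: -0.002
```

arm_command(
  steps=[0,0,-0.03,0,0,0,0,0,0,0],
)

```text
time_s: 4.97
eef_pos: [520.0, 142.0, 82.3]
ee_rot: [0.0, 1.0, 0.0, 0.001]
force: [-7.0, -1.2, 24.4]
grip_width: 0.002
```

arm_command(
  steps=[0,0,1,0,0,0,0,1,0,0,0,0,1,0,0,0,0,0.9,0,0,0,0,0,0,0],
)

```text
time_s: 5.6
eef_pos: [520.2, 142.0, 277.6]
ee_rot: [-0.0, 1.0, 0.0, 0.003]
force: [0.8, 1.0, -0.4]
grip_width: 0.005
```

arm_command(
  steps=[0.6,-0.37,0,0,0,0.6,-0.37,0,0,0,0.6,-0.37,0,0,0,0.66,-0.4,0,0,0,0,0,0,0,0],
)

```text
time_s: 6.22
eef_pos: [643.1, 65.0, 271.6]
ee_rot: [-0.0, 1.0, -0.001, -0.002]
force: [-0.1, -0.5, -0.2]
grip_width: -0.001
```

```bash
python3 - <<'E'
from h import *
c=capture("top");s=capture("scene")
a=cv2.resize(c["frame"][160:310,230:380],(400,400));b=cv2.resize(s["frame"][80:300,220:440],(400,400))
cv2.imwrite("pics/r2.png",np.hstack([a,b]));print(sense()["eef_pos"],sense()["force"])
E
```

```text
[641.92216604  66.61898626 273.17086911] [-0.30682489  1.38213633  0.50306863]
```

View pics/r2.png

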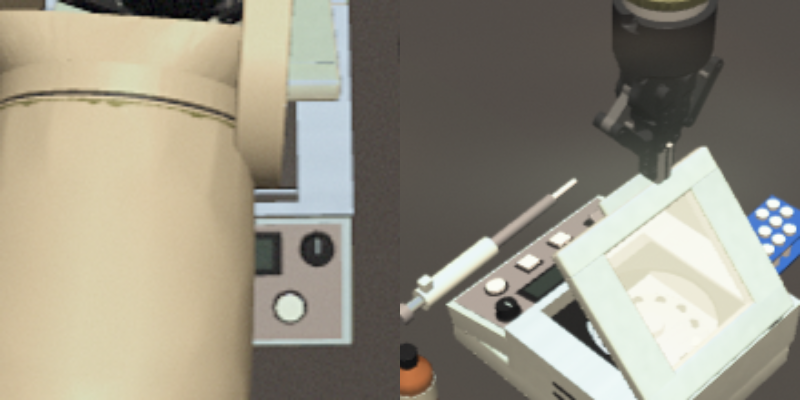

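The fingertip is over the lid's front frame, mid width, at right panel (660,178). Next I swing the lid along its arc.

arm_command(
  steps=[0,0,-0.9,0,0,0,0,-0.1,0,0,0,0,-0.1,0,0],
)

```text
time_s: 6.7
eef_pos: [642.4, 66.8, 221.0]
ee_rot: [0.0, 1.0, 0.001, 0.001]
force: [0.2, -0.1, 0.7]
grip_width: 0.002
```

arm_command(
  steps=[-0.2,0,-0.2,0,0,-0.2,0,-0.2,0,0,-0.2,0,-0.25,0,0,-0.2,0,-0.25,0,0],
)

```text
time_s: 7.2
eef_pos: [603.0, 66.6, 176.5]
ee_rot: [0.0, 1.0, 0.0, 0.002]
force: [1.8, -0.0, 0.4]
grip_width: -0.002
```

arm_command(
  steps=[-0.1,0,-0.28,0,0,-0.1,0,-0.28,0,0,-0.1,0,-0.2,0,0,-0.05,0,-0.15,0,0],
)

```text
time_s: 7.7
eef_pos: [584.9, 66.4, 128.8]
ee_rot: [-0.0, 1.0, 0.0, 0.0]
force: [1.0, 0.4, 2.7]
grip_width: -0.003
```

arm_command(
  steps=[-0.05,0,-0.1,0,0,0,0,-0.06,0,0,0,0,-0.06,0,0],
)

```text
time_s: 8.07
eef_pos: [582.2, 66.4, 119.7]
ee_rot: [0.0, 1.0, 0.0, -0.0]
force: [-11.2, 0.0, 27.7]
grip_width: 0.005
```

arm_command(
  steps=[0,0,0.7,0,0,-0.4,-0.3,0.7,0,0,-0.5,-0.34,0,0,0,-0.5,-0.34,0,0,0,-0.44,-0.32,0,0,0],
)

```text
time_s: 8.7
eef_pos: [489.4, 1.0, 188.2]
ee_rot: [-0.0, 1.0, 0.0, -0.0]
force: [0.1, -0.0, 0.2]
grip_width: -0.004
```

```bash
python3 - <<'E'
from h import *
c=capture("top");s=capture("scene")
a=cv2.resize(c["frame"][120:320,220:420],(400,400));b=cv2.resize(s["frame"][120:320,220:420],(400,400))
cv2.imwrite("pics/r3.png",np.hstack([a,b]));print(sense()["eef_pos"],sense()["force"])
E
```

```text
[489.05805502   0.53050579 188.34607816] [0.86225558 0.05813181 0.73436854]
```

View pics/r3.png

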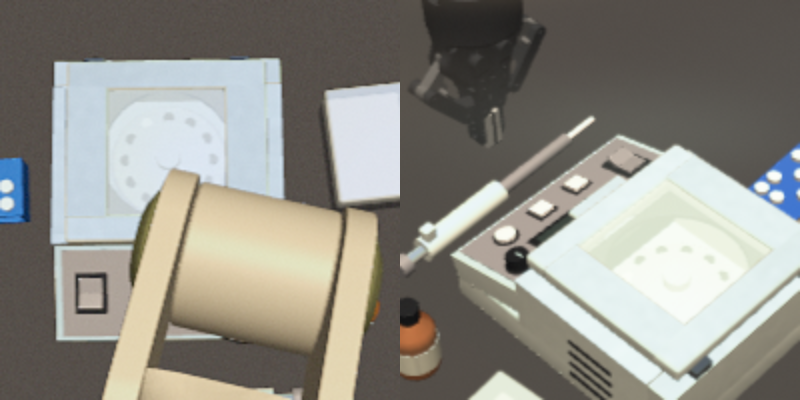

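The lid is flat and shut. The rocker now shows its raised near end (scene panel (628,160)), and the shading split it had while off is gone. Next I press the round key.

arm_command(
  steps=[0.01,0.01,-1,0,0,0,0,-0.8,0,0,0,0,-0.3,0,0,0,0,-0.08,0,0,0,0,0,0,0],
)

```text
time_s: 9.43
eef_pos: [491.7, 1.8, 80.3]
ee_rot: [0.0, 1.0, 0.0, 0.001]
force: [0.1, 0.1, 0.2]
grip_width: 0.003
```

arm_command(
  steps=[0,0,-0.06,0,0,0,0,-0.04,0,0,0,0,0,0,0],
)

```text
time_s: 9.8
eef_pos: [491.5, 1.8, 74.8]
ee_rot: [0.0, 1.0, 0.0, 0.001]
force: [0.7, 1.2, 3.1]
grip_width: -0.004
```

arm_command(
  steps=[0,0,-0.03,0,0,0,0,-0.03,0,0,0,0,0,0,0],
)

```text
time_s: 10.18
eef_pos: [491.5, 1.8, 72.0]
ee_rot: [0.0, 1.0, 0.0, 0.001]
force: [0.5, 0.5, 9.0]
grip_width: -0.001
```

arm_command(
  steps=[0,0,-0.02,0,0,0,0,0,0,0],
)

```text
time_s: 10.42
eef_pos: [491.7, 1.8, 71.7]
ee_rot: [0.0, 1.0, 0.0, 0.001]
force: [-2.4, 1.5, 16.3]
grip_width: -0.001
```

```bash
python3 - <<'E'
from h import *
c=capture("top");s=capture("scene");s2=capture("scene")
a=cv2.resize(s2["frame"][120:340,200:460],(400,338));b=cv2.resize(s["frame"][170:290,230:380],(400,320))
p=np.zeros((338,800,3),np.uint8);p[:,:400]=a;p[:320,400:]=b;cv2.imwrite("pics/r4.png",p)
print(cv2.absdiff(s["frame"],s2["frame"])[190:290,300:400].max(2).reshape(5,20,5,20).mean((1,3)).round(1))
for t in["tube_rack","reagent_bottle","tip_box","pipette"]: print(t,[np.round(d["point"],1).tolist() for k in(s2,c) for d in search_frame(k,t)[:1]])
print(sense()["eef_pos"],sense()["force"])
E
```

```text
[[0.8 0.7 0.6 0.6 0.9]
 [0.6 0.4 0.5 0.5 0.5]
 [0.5 0.6 0.4 0.4 0.5]
 [0.5 0.4 0.3 0.3 0.4]
 [0.6 0.5 0.4 0.4 0.5]]
tube_rack [[634.2, 278.4, 41.6], [619.0, 273.3, 40.3]]
reagent_bottle [[512.3, -127.5, 45.8], [495.5, -121.9, 61.7]]
tip_box [[678.0, -141.8, 71.1], [512.2, 143.6, 84.2]]
pipette [[413.4, -12.5, 14.0], [399.7, 158.2, 17.6]]
[491.63792253   1.76413686  71.66811065] [-2.89301418  1.19433169 17.32342811]
```

View pics/r4.png

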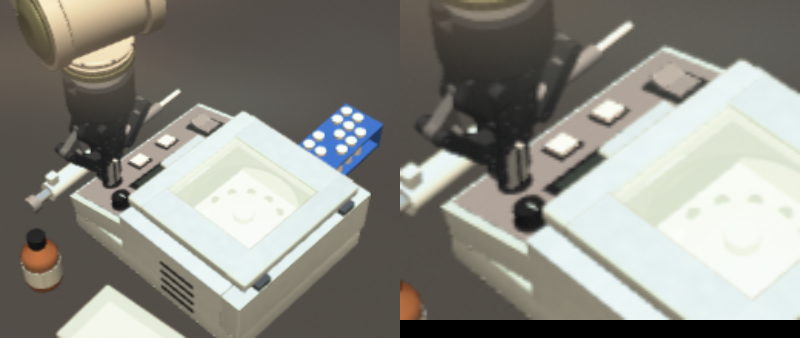

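```bash
python3 -c "
from rig import *
print(finish_job())"
```

```text
the job is handed in; nothing more can be done
None
```

I switched the rocker on, pushed the lid along its arc until it snapped shut, then pressed the round key. I handed the job in at about 10.6 s with the key still held down.

**Rocker:** the fingertips stopped at z = 82.3 mm, where its on position should be, under about 24 N. In later pictures its near end stands up.

**Lid:** the press point ended at z = 119.7 mm, against 120 expected when shut. In the last pictures it lies flat and shut.

**Round key:** it met the fingers at about 76–77 mm and bottomed out, ending at 71.7 mm. It was held with about 17 N, against the 4.5 N it needs. The square keys were not touched.

**Things round the machine:** they look unmoved in the pictures. For the tip box and pipette, some of the final network positions disagreed with the first ones, most likely because the arm hid them from the top camera. The tip box's top-camera position was actually the rocker's.

**Not confirmed:** I did not see the rotor turning. Two pictures 0.05 s apart showed no change through the lid window. That the key is fully down rests on the force and height readings.

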